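# Lock up the form: pack the quoin, find the socket key that fits and hold it tight

### The arm

A 6-joint arm with a two-finger parallel gripper is mounted at the origin on a cart in front of the work surface, level with it; the furniture and walls round the work are solid. World frame = base frame: x ahead of the robot, y to its left, z up, the work surface at z = 0. Lengths are in m, angles in rad, forces in N, time in s.
With the tool pointing down it reaches from about 0.325 to 0.85 m from the base axis. Payload 15.5 kg.
Tool frame: the origin (TCP) lies on the centre line of the jaws, within the pads' length; the fingertips stand 14 mm ahead of it and the grasp point (between the pads) lies 5 mm behind it (ctrl.tcp_to_tips is the distance from the TCP to the fingertips, in m); z points along the fingers, y is the line along which they close (so a half turn about z gives the same grasp; the last joint's range is limited). The gripper opens to 91 mm and grips with 3 to 60 N. Pads are 32 mm wide; open, the fingers measure 118 mm over their backs; the gripper's body (76 mm by 178 mm) begins 60 mm behind the grasp point.
Start: joints at [1.044, 0.494, 1.345, -0, 1.302, -0.096], TCP at [0.262, 0.568, 0.228] pointing down, gripper open.
Joint ranges: [-2.91, 2.91], [-0.82, 2.16], [0.22, 2.67], [-1.22, 4.37], [0.12, 2.79], [-3.08, 3.08]. Speed limits (rad/s): [1.89, 1.89, 2.57, 3.01, 3.01, 3.01].

### API

Orientations are given as a unit quaternion [x, y, z, w].
In Python, from cell import ctrl gives the robot as it stands. The module is installed in compiled form; this text tells all that it offers.
- The arm moves only by the tool jog_arm, never from a script. Its argument "steps" is a list that holds one entry, the list of rows, each a list of 4 numbers: the shift along the tool's x, y, z in mm, then the turn about the tool's z in degrees. In form: [[[dx, dy, dz, spin], ...]]. A call has 1 to 10 rows; each row is the pose to reach, as a shift and turn from the pose commanded when the call began, along the tool's axes at that moment; what a row does not reach only later rows make up. A row lasts 1/8 s, in which the tool goes at most 62.5 mm and 10.7 degrees, less where a joint would pass 70% of its speed; a pose out of reach is approached as far as the arm can. A call with a gripper value outside its range is refused whole. "claw" is the closure, from -1 (fully open) to 1 (shut), so that 0 is half open, set as the call begins (left out, the last holds). The fingers move at their own pace and stop on an object; the grip force is fixed at half the most. Time passes only in rows, so rows that repeat a pose let the fingers close. It gives the time, the measured TCP pose, the force, the opening and the grip force at its end, in the units of the state.
- ctrl.get_obs(): the state, without advancing time (a new reading comes with each control period).
- ctrl.camera(name): name is "scene" or "side" or "wrist"; returns the picture (480x640x3 uint8, red, green, blue); there is no depth.
- ctrl.get_calibration(name): a dict with "K" (3x3 intrinsics, pixels), "xyz" and "attitude" of the camera in the world; the wrist camera has in their place "tool_from_camera" (4x4, takes a point from camera to tool coordinates, whose origin is the TCP and whose axes are the flange's). Camera axes: x right, y down, z forward; pixel columns grow to the right and rows downward; lengths in m; the calibration is good to about 2 mm. A picture is of the moment at which its call begins: read the wrist's pose just before it. get_calibration takes no time and is no camera call.
- ctrl.sign_off(): hands the job in; it is judged then, once.
The state is a dict: "time_s": time; "joints": joint angles; "joint_vel": joint speeds; "joint_efforts": joint torques, N m; "tool_pos": TCP position; "tool_rot": TCP orientation; "contact_force": force on the tool from outside, world axes, zero at the start; "ft_torque": the same for the moment, N m; "width": opening from 0.0 (shut) to 1.0 (fully open); "gripper_force": force on a finger pad.
Only numpy, scipy, OpenCV 4.12 (cv2) and the standard library are available. Lean on these libraries where they do the work, as an engineer would, in place of code of your own. Each camera call takes 0.05 s, during which the arm holds its last target. There are 200 camera calls.

### The job

Lay the loose wooden packing block flat and square in the gap between the jaw of the quoin in the steel chase and the wooden stick opposite, let go of it, and then find which of the three T-handled socket keys fits that quoin's hexagon nut, standing keys that do not fit upright in the key stand again. With the fitting key turn the nut clockwise until the jaw clamps the block tight. Finish while still holding: the key stays in the gripper, upright and fully seated on the tight nut, the other two keys stand in their stand, and the ink tin, the tape roll and the ink roller are left alone.

Things in the scene. Friction and masses are not known exactly. Their poses are not given: they have to be found in the camera images.
- chase: dark steel frame, fixed flat on the table, 246 mm (x) by 215 mm (y), bars 14 mm wide, 16 mm high. Origin: centre of its underside, z up. x points away from the robot. Inside, near to far: quoin (body x -109 to -69 mm, y +-28 mm; jaw opens to +x), gap, wooden stick 16 mm high (near face x = -29 mm), wood type 23 mm high. Beside quoin and gap (y +-28 to +-93 mm) it is open down to the table
- chase_gap (a point): fixed point on the table in the chase: middle of the gap between jaw (50 mm wide, 15.5 mm high) and stick, where the centre of the block's underside belongs, within about 5 mm in x and 12 mm in y; axes as the chase's. The gap is 28.4 to 30.5 mm wide in x, for the 24 mm block
- chase_nut_place (a point): fixed point in the chase where the nut of the quoin in use stands (the nut's bottom centre, z = 18 mm); axes as the chase's. Which of the three quoins stands here differs from start to start; the other two are spares, fixed on the table at the right
- block: the loose packing block of pale wood, 24 mm (x) by 54 mm (y) by 16 mm high, 30 to 56 g. Origin: centre of its underside, z up. It belongs with its 54 mm length along the chase's y; in the chase there is finger room only at its two 24 mm wide ends
- stand: fixed wooden key stand, 70 mm (x) by 230 mm (y) by 24 mm high. Origin: centre of its underside, z up. Three round holes, 46 mm wide, floor 10 mm above the table, at y = -75, 0 and +75 mm, x = 0; each holds one key upright, in any order
- key_small: small steel T-handled socket key, 106 mm high, 0.14 to 0.4 kg, upright, hexagon mouth down. Barrel 30 mm wide, 34 mm high; mouth 19.8 mm across flats, 20 mm deep. Origin: centre of the mouth's rim, z up. Shank 13 mm thick; cross bar 12 mm square, 84 mm long along the key's x, its middle 100 mm above the origin: grip it there from above, across the bar. Two flats of the mouth face +x and -x
- key_medium: medium steel T-handled socket key, 106 mm high, 0.14 to 0.4 kg, upright, hexagon mouth down. Barrel 35 mm wide, 34 mm high; mouth 23.8 mm across flats, 20 mm deep. Origin: centre of the mouth's rim, z up. Shank 13 mm thick; cross bar 12 mm square, 84 mm long along the key's x, its middle 100 mm above the origin: grip it there from above, across the bar. Two flats of the mouth face +x and -x
- key_large: large steel T-handled socket key, 106 mm high, 0.14 to 0.4 kg, upright, hexagon mouth down. Barrel 40 mm wide, 34 mm high; mouth 27.8 mm across flats, 20 mm deep. Origin: centre of the mouth's rim, z up. Shank 13 mm thick; cross bar 12 mm square, 84 mm long along the key's x, its middle 100 mm above the origin: grip it there from above, across the bar. Two flats of the mouth face +x and -x
- quoin_a_seat (a point): bottom centre of quoin_a's brass nut, on the quoin's flat grey top, 18 mm above the table, where a seated key's rim rests. Nut 16 mm high, top edge bevelled 1.6 mm; z up; turns with the nut, two flats face +x and -x. The quoins' nuts are 18, 22 and 26 mm across flats, in no told order: too small a key stops on top, too large a one goes down but turns without the nut
- quoin_a_nut (a joint): angle of that nut, 0 to 1.6 rad, growing clockwise seen from above; starts at 0 to 0.3 and stays where left (friction 0.12 N m). Drives the jaw to the chase's +x, 7 mm per rad, through a 10 N/mm spring: with the block in the gap the jaw meets it at 0.93, and is tight from 1.05 on, about 0.25 N m on the key at 1.2
- quoin_a_jaw: steel jaw of quoin_a, 50 mm (y) by 8 mm (x) by 14 mm, sliding 0 to 7 mm along +x of its quoin; origin at the quoin's underside centre, moving with the jaw; its face is 29.5 mm from the origin in +x
- quoin_b_seat (a point): bottom centre of quoin_b's brass nut, on the quoin's flat grey top, 18 mm above the table, where a seated key's rim rests. Nut 16 mm high, top edge bevelled 1.6 mm; z up; turns with the nut, two flats face +x and -x. The quoins' nuts are 18, 22 and 26 mm across flats, in no told order: too small a key stops on top, too large a one goes down but turns without the nut
- quoin_b_nut (a joint): angle of that nut, 0 to 1.6 rad, growing clockwise seen from above; starts at 0 to 0.3 and stays where left (friction 0.12 N m). Drives the jaw to the chase's +x, 7 mm per rad, through a 10 N/mm spring: with the block in the gap the jaw meets it at 0.93, and is tight from 1.05 on, about 0.25 N m on the key at 1.2
- quoin_b_jaw: steel jaw of quoin_b, 50 mm (y) by 8 mm (x) by 14 mm, sliding 0 to 7 mm along +x of its quoin; origin at the quoin's underside centre, moving with the jaw; its face is 29.5 mm from the origin in +x
- quoin_c_seat (a point): bottom centre of quoin_c's brass nut, on the quoin's flat grey top, 18 mm above the table, where a seated key's rim rests. Nut 16 mm high, top edge bevelled 1.6 mm; z up; turns with the nut, two flats face +x and -x. The quoins' nuts are 18, 22 and 26 mm across flats, in no told order: too small a key stops on top, too large a one goes down but turns without the nut
- quoin_c_nut (a joint): angle of that nut, 0 to 1.6 rad, growing clockwise seen from above; starts at 0 to 0.3 and stays where left (friction 0.12 N m). Drives the jaw to the chase's +x, 7 mm per rad, through a 10 N/mm spring: with the block in the gap the jaw meets it at 0.93, and is tight from 1.05 on, about 0.25 N m on the key at 1.2
- quoin_c_jaw: steel jaw of quoin_c, 50 mm (y) by 8 mm (x) by 14 mm, sliding 0 to 7 mm along +x of its quoin; origin at the quoin's underside centre, moving with the jaw; its face is 29.5 mm from the origin in +x
- ink_tin: red ink tin with a grey rim, 67 mm across, 54 mm high; origin at the centre of its underside; leave it alone
- tape_roll: roll of masking tape lying flat, 83 mm across, 19 mm high; leave it alone
- brayer: hand ink roller with a black roller and a wooden handle, lying; leave it alone
Not all that is in view belongs to the job. Leave any turquoise or yellow look-alike of the key_medium alone. What is shaped like the part that bears quoin_c_seat but purple is not meant.

How it is judged:
By the outcome, as a careful person would: the job done as asked, in the order asked, and still so for the second after the job is handed in, while the arm keeps its last pose, push and grip.
It also fails if it takes over 72 s, if anything falls off the work surface, if the arm or the gripper's body presses on something with over 40 N, if the wrist force passes 120 N, or if a joint passes its speed limit or range.

## Working session

There is one attempt and no reset: what is moved stays moved. The work goes in short steps, Python scripts to look and compute and a tool call to move; the robot and the scene stay as the last step left them, time stands still between calls to the robot, and variables do not carry over. Pictures are saved under pics/ and viewed, at most 10 in all, crops included, and the job is handed in when it is done.

Besides the shell and the picture viewer there is one more tool, called as name(argument=value, ...), one argument or row to a line, values as JSON. jog_arm: Moves the arm, as the interface text tells. Its arguments: {"type":"object","properties":{"steps":{"type":"array"},"claw":{"type":"number"}},"required":["steps"]}

```bash
mkdir -p pics
cat > h.py <<'E'
import numpy as np, cv2
from scipy.spatial.transform import Rotation as R
from cell import ctrl
def cam(name):
    o=ctrl.get_obs(); c=ctrl.get_calibration(name); K=np.array(c["K"])
    if "xyz" in c:
        p=np.array(c["xyz"]); a=np.array(c["attitude"])
        M=a if a.shape==(3,3) else R.from_quat(a).as_matrix()
    else:
        T=np.array(c["tool_from_camera"]); B=R.from_quat(o["tool_rot"]).as_matrix()
        p=np.array(o["tool_pos"])+B@T[:3,3]; M=B@T[:3,:3]
    return K,p,M
def ray(C,px,z):
    K,p,M=C; d=M@np.linalg.solve(K,[px[0],px[1],1]); return p+d*(z-p[2])/d[2]
def proj(C,X):
    K,p,M=C; q=K@(M.T@(np.array(X)-p)); return q[:2]/q[2]
def snap(name,f):
    C=cam(name); im=ctrl.camera(name)[:,:,::-1].copy(); cv2.imwrite("pics/"+f,im); np.savez("pics/"+f+".npz",*C); return C,im
def load(f):
    d=np.load("pics/"+f+".npz"); return (d["arr_0"],d["arr_1"],d["arr_2"]),cv2.imread("pics/"+f)
E
python3 - <<'E'
from h import *
for n in("scene","side","wrist"):
    C,im=snap(n,n+"0.png"); print(n,C[1].round(3),C[2].round(2).tolist(),C[0][0])
o=ctrl.get_obs();print(o["tool_rot"],o["time_s"],ctrl.tcp_to_tips,R.from_quat(o["tool_rot"]).as_matrix().round(2).tolist())
E
```

```text
scene [-0.177  1.191  0.936] [[-0.86, -0.27, 0.43], [-0.51, 0.43, -0.75], [0.02, -0.86, -0.51]] [525.5661348    0.         321.01017287]
side [ 0.55  -1.234  0.838] [[1.0, -0.01, 0.02], [-0.02, -0.56, 0.83], [0.0, -0.83, -0.56]] [465.52527286   0.         324.66209559]
wrist [0.192 0.6   0.383] [[0.42, 0.88, 0.24], [0.91, -0.4, -0.11], [-0.0, 0.27, -0.96]] [346.22249891   0.         317.62326675]
[ 2.14238386e-01  9.76781293e-01 -4.41828891e-04 -1.53061428e-04] 0.15 0.014 [[-0.91, 0.42, -0.0], [0.42, 0.91, -0.0], [0.0, -0.0, -1.0]]
```

View pics/scene0.png

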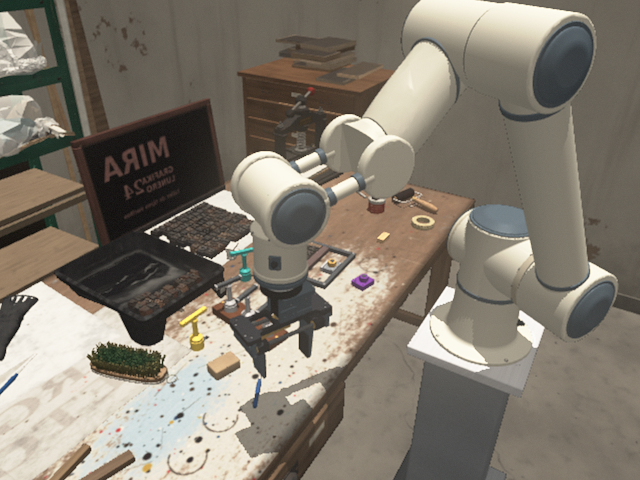

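View pics/side0.png

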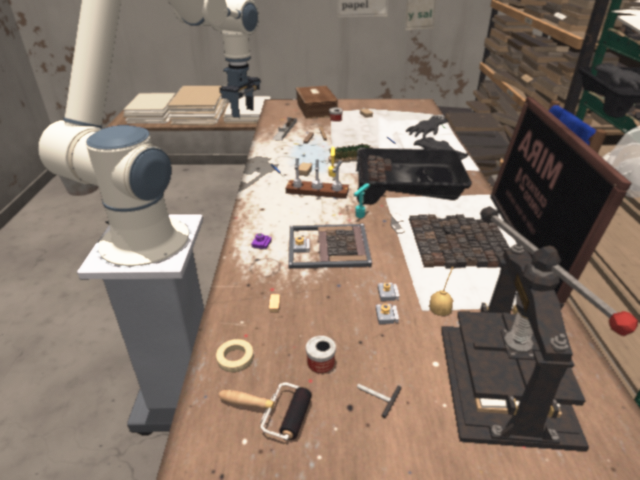

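The side view shows the chase at (330,245) with a quoin at (301,241), the stand at (317,188) with three keys, and the spare quoins at (388,290) and (388,313). 
- Block candidates: the pale piece at (274,301) and the brown block at scene (222,365), about (305,168) in the side view. The pale one fits the description.
- Key look-alikes: turquoise at (362,200) and yellow at (333,155).
- Quoin look-alike: purple at (261,241).

Run:
```python
from h import *
C,im=load("side0.png")
for n,px,z in [("block",(274,301),.016),("brown",(305,170),.02),("chaseNL",(293,227),.016),("chaseNR",(290,265),.016),("chaseFL",(367,226),.016),("chaseFR",(371,265),.016),("nut",(301,241),.03),("standL",(287,187),.024),("standR",(348,189),.024),("k1",(295,168),.1),("k2",(318,163),.1),("k3",(333,168),.1),("turq",(362,187),.1),("purple",(261,241),.02)]:
    print(n,ray(C,px,z).round(3))
C2=load("scene0.png")[0]
print(ray(C2,(383,237),.016), ray(C2,(222,362),.02))
cv2.imwrite("pics/sidecrop.png",cv2.resize(im[130:330,220:420],(800,800),interpolation=cv2.INTER_CUBIC)[:600])
```

```text
block [ 0.436 -0.314  0.016]
brown [0.506 0.457 0.02 ]
chaseNL [0.473 0.044 0.016]
chaseNR [ 0.472 -0.159  0.016]
chaseFL [0.715 0.046 0.016]
chaseFR [ 0.707 -0.163  0.016]
nut [ 0.502 -0.057  0.03 ]
standL [0.442 0.307 0.024]
standR [0.667 0.287 0.024]
k1 [0.474 0.309 0.1  ]
k2 [0.558 0.35  0.1  ]
k3 [0.612 0.307 0.1  ]
turq [0.704 0.159 0.1  ]
purple [ 0.377 -0.04   0.02 ]
[ 0.42915254 -0.30524872  0.016     ] [0.50527037 0.47578206 0.02      ]
```

View pics/sidecrop.png

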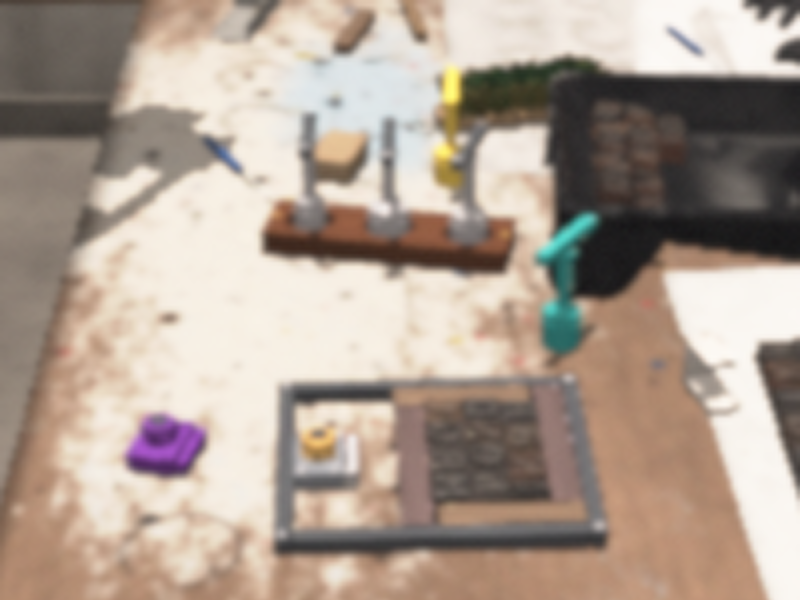

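The pale block at about (0.43,-0.31) is the right one: its size fits, and the brown one is larger. The stand lies along world x near (0.555,0.30). I'll go over the stand and look.

jog_arm(
  steps=[
    [[-50, -24, -10, -4], [-105, -50, -20, -8], [-160, -77, -20, -12], [-215, -103, -20, -17], [-270, -130, -20, -21], [-320, -154, -20, -25], [-338, -162, -20, -25], [-338, -162, -20, -25]],
  ],
)

```text
time_s: 1.15
tool_pos: [0.5012, 0.2784, 0.2477]
tool_rot: [-0.001, 1.0, -0.0, -0.0]
contact_force: [0.9, 0.6, 0.5]
width: 0.998
gripper_force: 0.0
```

Run:
```python
from h import *
C,im=snap("wrist","w1.png"); o=ctrl.get_obs();print(o["tool_pos"],R.from_quat(o["tool_rot"]).as_matrix().round(3).tolist(),o["time_s"],C[1])
```

```text
[0.5004442  0.27930994 0.24772948] [[-1.0, -0.003, -0.001], [-0.003, 1.0, 0.0], [0.001, 0.0, -1.0]] 1.2 [0.42471058 0.27901824 0.40359753]
```

View pics/w1.png

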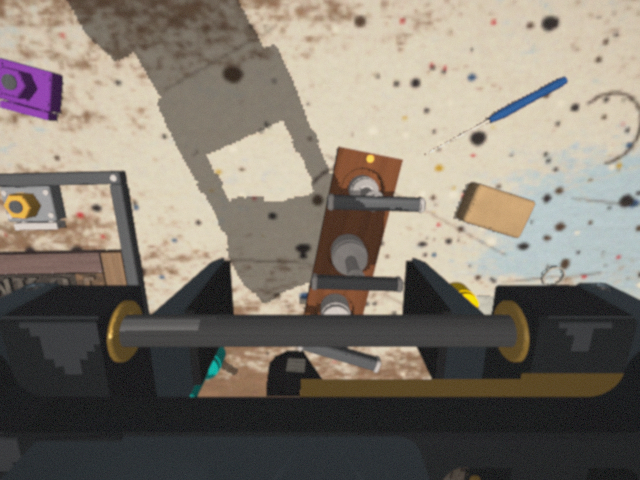

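The wrist view shows three key bars: near at (331,202)-(424,205), middle at (313,282)-(401,284) and far around (340,355). The quoin nut is at (18,205), and the look-alikes are clearly yellow and turquoise. Next I'll look over the chase and block.

jog_arm(
  steps=[
    [[-3, -60, 0, 0], [-6, -120, 0, 0], [-9, -180, 0, 0], [-12, -240, 0, 0], [-15, -300, 0, 0], [-18, -360, 0, 0], [-20, -420, 0, 0], [-20, -480, 0, 0], [-20, -480, 0, 0], [-20, -480, 0, 0]],
  ],
)

```text
time_s: 2.45
tool_pos: [0.523, -0.1993, 0.2478]
tool_rot: [-0.003, 1.0, 0.0, -0.0]
contact_force: [-0.1, 1.4, 0.1]
width: 1.0
gripper_force: 0.0
```

Run:
```python
from h import *
C,im=snap("wrist","w2.png"); o=ctrl.get_obs();print(o["tool_pos"],R.from_quat(o["tool_rot"]).as_matrix().round(3).tolist(),o["time_s"],C[1])
```

```text
[ 0.52301872 -0.19895522  0.24782716] [[-1.0, -0.006, -0.0], [-0.006, 1.0, 0.001], [0.0, 0.001, -1.0]] 2.5 [ 0.44653333 -0.19910122  0.4036402 ]
```

View pics/w2.png

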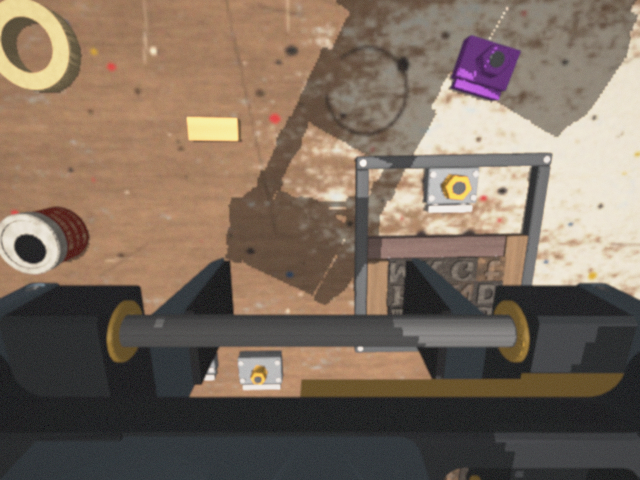

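The block is at (213,129), the chase's near bar runs from (362,161) to (547,159), and the nut is at (457,187). Now I'll measure them, and the keys from w1.

Run:
```python
from h import *
C,im=load("w2.png")
hsv=cv2.cvtColor(im,cv2.COLOR_BGR2HSV)
def pts(cnt,z,C=C): return np.array([ray(C,p,z)[:2] for p in cnt.reshape(-1,2).astype(float)])
m=np.zeros(im.shape[:2],np.uint8); m[105:155,175:255]=255
print("hsv block",hsv[129,213],"nut",hsv[187,446],"jaw",hsv[207,440],"bar",hsv[160,450],"stick",hsv[244,430],hsv[190,430])
b=cv2.inRange(hsv,(15,60,150),(40,255,255))&m
c=max(cv2.findContours(b,0,2)[0],key=cv2.contourArea); P=pts(c,.016)
r=cv2.minAreaRect((P*1000).astype(np.float32)); print("block mm",r, "top-z; area",cv2.contourArea(c))
m[:]=0;m[165:210,435:482]=255
b=cv2.inRange(hsv,(15,110,80),(40,255,255))&m
c=max(cv2.findContours(b,0,2)[0],key=cv2.contourArea)
P=pts(c,.034); print("nut px",cv2.boundingRect(c))
for a in range(0,60,5):
    w=[np.ptp(P@[np.cos(np.radians(a+k)),np.sin(np.radians(a+k))])*1000 for k in(0,60,120)]
    print(a,np.round(w,1),end=" ")
r=cv2.minEnclosingCircle((P*1000).astype(np.float32)); print("\nnut c",r)
# edges of chase: corner pixels
for px in [(358,157),(551,154),(368,168),(537,166),(368,237),(527,235)]: print(px,ray(C,px,.016).round(4))
big=np.vstack([cv2.resize(im[145:265,345:565],(800,436),interpolation=cv2.INTER_CUBIC)])
cv2.imwrite("pics/w2c.png",big)
```

```text
hsv block [ 25  92 247] nut [ 20 165 232] jaw [ 15   8 241] bar [ 20   6 132] stick [  6  62 157] [ 20   4 197]
block mm ((433.8275146484375, -311.4254455566406), (30.23667335510254, 56.16437911987305), 3.082902431488037) top-z; area 1237.5
nut px (442, 175, 29, 25)
0 [25.5 29.6 28.5] 5 [26.8 30.  28.8] 10 [28.1 30.3 28.9] 15 [29.1 30.7 28.7] 20 [29.9 30.8 28.5] 25 [30.5 30.7 28.3] 30 [30.9 30.4 27.9] 35 [31.  29.9 27.3] 40 [30.9 29.5 26.7] 45 [30.5 29.2 26.1] 50 [30.  28.6 25.4] 55 [29.6 28.  25.2] 
nut c ((492.0334777832031, -51.43788528442383), 15.531111717224121)
(358, 157) [ 0.4627 -0.1548  0.016 ]
(551, 154) [0.4583 0.0553 0.016 ]
(368, 168) [ 0.4745 -0.1433  0.016 ]
(537, 166) [0.4712 0.0423 0.016 ]
(368, 237) [ 0.5532 -0.1398  0.016 ]
(527, 235) [0.5497 0.0446 0.016 ]
```

View pics/w2c.png

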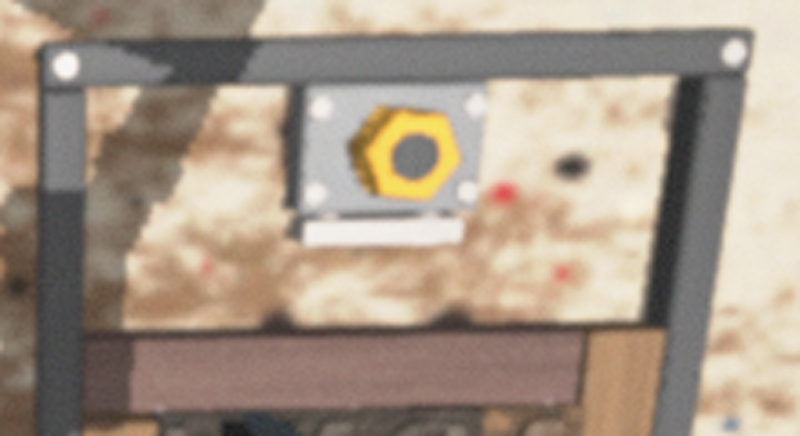

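The nut's two flats face ±x and it looks like 22 or 26 mm; I'll measure it closer. I'll view the block from low down, then view the gap the same way, so that calibration bias cancels.

jog_arm(
  steps=[
    [[0, -50, 40, 0], [0, -100, 90, 0], [0, -112, 128, 0], [0, -112, 128, 0], [0, -112, 128, 0]],
  ],
)

```text
time_s: 3.12
tool_pos: [0.5243, -0.3114, 0.1213]
tool_rot: [-0.003, 1.0, -0.0, 0.0]
contact_force: [-0.4, 0.1, 0.9]
width: 1.001
gripper_force: 0.0
```

```bash
cat >> h.py <<'E'
def topquad(b,C,z,minarea=300):
    c=max(cv2.findContours(b,0,2)[0],key=cv2.contourArea)
    P=np.array([ray(C,p,z)[:2] for p in c.reshape(-1,2).astype(float)])*1000
    return c,P,cv2.minAreaRect(P.astype(np.float32))
E
python3 - <<'E'
from h import *
C,im=snap("wrist","w3.png"); o=ctrl.get_obs();print(o["tool_pos"],R.from_quat(o["tool_rot"]).as_euler("xyz",degrees=True),o["time_s"])
hsv=cv2.cvtColor(im,cv2.COLOR_BGR2HSV)
u,v=proj(C,[.434,-.3115,.016]).astype(int); print(u,v,hsv[v,u])
m=np.zeros(im.shape[:2],np.uint8); m[v-40:v+40,u-60:u+60]=255
b=cv2.inRange(hsv,(15,50,185),(40,255,255))&m
c,P,r=topquad(b,C,.016); print(r,cv2.boundingRect(c),cv2.minAreaRect(c))
E
```

```text
[ 0.52455023 -0.31168017  0.12178041] [-1.79939543e+02  1.00144134e-01 -1.79644858e+02] 3.175
317 121 [ 17 121 215]
((434.3025207519531, -313.4665832519531), (55.64737319946289, 25.201427459716797), 89.26183319091797) (276, 102, 79, 38) ((315.1184997558594, 121.80068969726562), (76.9842529296875, 37.196720123291016), 2.12109637260437)
```

jog_arm(
  steps=[
    [[45, -1, 20, 1], [90, -1, 40, 1], [90, -1, 70, 1], [90, -1, 95, 1], [90, -1, 103, 1], [90, -1, 103, 1]],
  ],
)

```text
time_s: 3.92
tool_pos: [0.4341, -0.3141, 0.0178]
tool_rot: [0.006, 1.0, -0.0, 0.0]
contact_force: [-0.2, 0.2, -0.1]
width: 1.003
gripper_force: 0.0
```

jog_arm(
  steps=[
    [[0, 0, 0, 0], [0, 0, 0, 0], [0, 0, 0, 0], [0, 0, 0, 0], [0, 0, 0, 0], [0, 0, 0, 0]],
  ],
  claw=1,
)

```text
time_s: 4.68
tool_pos: [0.4335, -0.3143, 0.017]
tool_rot: [0.006, 1.0, -0.0, 0.0]
contact_force: [-0.9, 0.8, 6.4]
width: 0.585
gripper_force: 30.0
```

Gripped at about 53 mm. Next I'll lift and view the gap from the same relative pose.

jog_arm(
  steps=[
    [[0, 0, -50, 0], [-25, 35, -85, -1], [-60, 85, -104, -2], [-98, 137, -104, -2], [-135, 190, -104, -2], [-170, 240, -104, -2], [-190, 266, -104, -2], [-190, 266, -104, -2], [-190, 266, -104, -2]],
  ],
)

```text
time_s: 5.8
tool_pos: [0.6263, -0.051, 0.1206]
tool_rot: [-0.011, 1.0, -0.0, -0.0]
contact_force: [-0.7, -0.7, -1.1]
width: 0.591
gripper_force: 30.0
```

Run:
```python
from h import *
C,im=snap("wrist","w4.png"); o=ctrl.get_obs();print(o["tool_pos"],R.from_quat(o["tool_rot"]).as_euler("xyz",degrees=True),o["time_s"],o["width"])
```

```text
[ 0.62616335 -0.05142647  0.12071252] [-1.79997591e+02 -4.62923134e-02 -1.78776817e+02] 5.85 0.5905575687939837
```

View pics/w4.png

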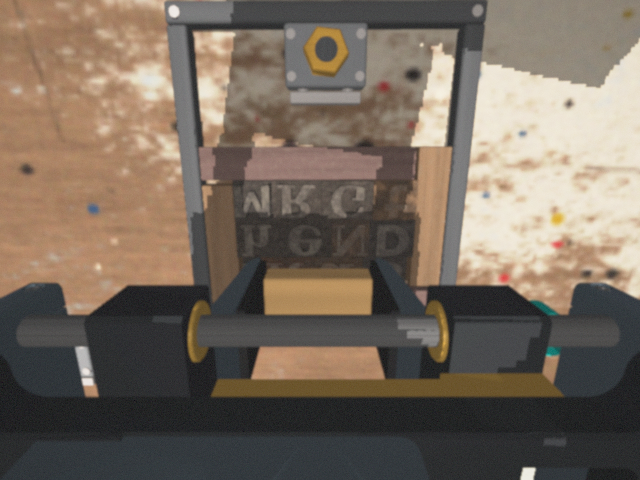

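The gap shows between the white jaw, ending at row ~103, and the stick's near edge at row ~147. The nut is at (326,48) and the block sits between the fingers.

Run:
```python
from h import *
C,im=load("w4.png"); g=cv2.cvtColor(im,cv2.COLOR_BGR2GRAY).astype(int)
for c0 in (298,350): print(c0,list(zip(range(84,112),g[84:112,c0-4:c0+5].mean(1).astype(int))))
for c0 in (225,325,400): print(c0,[ (r,*im[r,c0-5:c0+6].mean(0).astype(int)) for r in range(140,156)])
for px,z in [((298,103),.0155),((350,103),.0155),((225,147),.016),((325,147),.016),((400,147),.016),((166,2),.016),((486,2),.016)]: print(px,z,ray(C,px,z).round(4))
r=97; print([ (c,g[r,c]) for c in range(280,298)],[ (c,g[r,c]) for c in range(352,370)])
print([ (c,g[12,c]) for c in range(160,176)],[ (c,g[12,c]) for c in range(474,492)])
```

```text
298 [(84, np.int64(114)), (85, np.int64(107)), (86, np.int64(96)), (87, np.int64(87)), (88, np.int64(93)), (89, np.int64(106)), (90, np.int64(118)), (91, np.int64(129)), (92, np.int64(143)), (93, np.int64(155)), (94, np.int64(159)), (95, np.int64(159)), (96, np.int64(159)), (97, np.int64(158)), (98, np.int64(157)), (99, np.int64(157)), (100, np.int64(158)), (101, np.int64(153)), (102, np.int64(139)), (103, np.int64(116)), (104, np.int64(99)), (105, np.int64(98)), (106, np.int64(103)), (107, np.int64(108)), (108, np.int64(110)), (109, np.int64(112)), (110, np.int64(109)), (111, np.int64(105))]
350 [(84, np.int64(112)), (85, np.int64(104)), (86, np.int64(94)), (87, np.int64(89)), (88, np.int64(102)), (89, np.int64(117)), (90, np.int64(125)), (91, np.int64(132)), (92, np.int64(144)), (93, np.int64(151)), (94, np.int64(155)), (95, np.int64(156)), (96, np.int64(153)), (97, np.int64(153)), (98, np.int64(152)), (99, np.int64(151)), (100, np.int64(153)), (101, np.int64(150)), (102, np.int64(137)), (103, np.int64(113)), (104, np.int64(96)), (105, np.int64(89)), (106, np.int64(87)), (107, np.i
[... 3655 characters left out ...]
162, np.int64(160)), (163, np.int64(161)), (164, np.int64(151)), (165, np.int64(129)), (166, np.int64(116)), (167, np.int64(126)), (168, np.int64(162)), (169, np.int64(212)), (170, np.int64(230)), (171, np.int64(233)), (172, np.int64(233)), (173, np.int64(234)), (174, np.int64(235)), (175, np.int64(236))] [(474, np.int64(137)), (475, np.int64(140)), (476, np.int64(141)), (477, np.int64(140)), (478, np.int64(140)), (479, np.int64(141)), (480, np.int64(138)), (481, np.int64(132)), (482, np.int64(109)), (483, np.int64(87)), (484, np.int64(73)), (485, np.int64(81)), (486, np.int64(109)), (487, np.int64(131)), (488, np.int64(135)), (489, np.int64(138)), (490, np.int64(139)), (491, np.int64(139))]
```

jog_arm(
  steps=[
    [[45, 2, 0, 0], [88, 4, 20, 0], [88, 4, 60, 0], [88, 4, 75, 0], [88, 4, 78, 0], [88, 4, 82, 0], [88, 4, 86, 0], [88, 4, 90, 0], [88, 4, 90, 0]],
  ],
)

```text
time_s: 6.98
tool_pos: [0.5387, -0.0486, 0.0308]
tool_rot: [-0.011, 1.0, 0.0, -0.0]
contact_force: [0.6, -0.3, 0.2]
width: 0.59
gripper_force: 30.0
```

jog_arm(
  steps=[
    [[0, 0, 6, 0], [0, 0, 11, 0], [0, 0, 13, 0], [0, 0, 13, 0]],
  ],
)

```text
time_s: 7.48
tool_pos: [0.5366, -0.0483, 0.0174]
tool_rot: [-0.011, 1.0, 0.0, -0.002]
contact_force: [-7.8, -1.5, 0.6]
width: 0.59
gripper_force: 34.3
```

jog_arm(
  steps=[
    [[0, 0, 0, 0], [0, 0, 0, 0], [0, 0, 0, 0], [0, 0, -40, 0], [0, 0, -85, 0], [-45, 0, -103, 0], [-88, 0, -103, 0], [-88, 0, -103, 0], [-88, 0, -103, 0]],
  ],
  claw=-0.6,
)

```text
time_s: 8.6
tool_pos: [0.626, -0.0466, 0.1205]
tool_rot: [-0.011, 1.0, 0.0, -0.001]
contact_force: [-0.6, 0.9, -0.1]
width: 0.798
gripper_force: 0.0
```

Run:
```python
from h import *
C,im=snap("wrist","w5.png"); o=ctrl.get_obs();print(o["tool_pos"],R.from_quat(o["tool_rot"]).as_euler("xyz",degrees=True),o["time_s"],o["width"])
cv2.imwrite("pics/w5c.png",cv2.resize(im[0:160,190:450],(800,492),interpolation=cv2.INTER_CUBIC))
```

```text
[ 0.62565434 -0.04663371  0.12054711] [ 1.79986675e+02 -8.23025209e-02 -1.78738822e+02] 8.65 0.80205531841709
```

View pics/w5c.png

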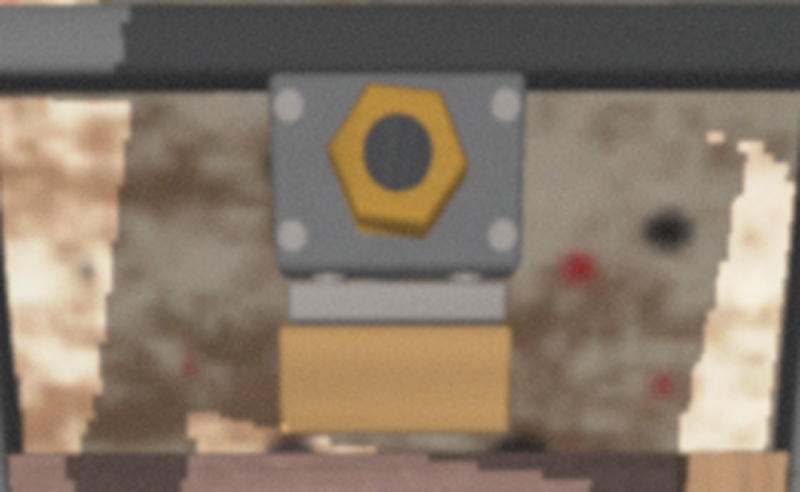

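Block lies flat and square against the jaw. The nut is at crop (398,150), about 29 mm over its corners, so roughly 26 mm across flats and the large key should fit. It is turned about 7.5° clockwise from the chase. Next I'll go over the key stand with a quarter turn.

jog_arm(
  steps=[
    [[8, 10, -50, 10], [20, 40, -90, 20], [30, 85, -120, 30], [45, 135, -130, 40], [55, 185, -130, 50], [65, 235, -130, 60], [65, 268, -130, 70], [65, 268, -130, 80], [65, 268, -130, 90], [65, 268, -130, 91]],
  ],
  claw=0.2,
)

```text
time_s: 9.9
tool_pos: [0.5551, 0.2195, 0.2507]
tool_rot: [0.706, 0.709, -0.0, -0.0]
contact_force: [-0.1, 0.2, 1.4]
width: 0.398
gripper_force: 0.0
```

Run:
```python
from h import *
C,im=snap("wrist","w6.png"); o=ctrl.get_obs();print(o["tool_pos"],R.from_quat(o["tool_rot"]).as_euler("xyz",degrees=True),o["time_s"],o["width"],o["joints"])
```

```text
[0.55522093 0.219469   0.25079516] [-1.79963641e+02  7.93483248e-03  9.03537095e+01] 9.95 0.3996614357958788 [2.76417141e-01 4.33398137e-01 1.38573354e+00 3.70817232e-05
 1.32310950e+00 2.70234686e-01]
```

View pics/w6.png

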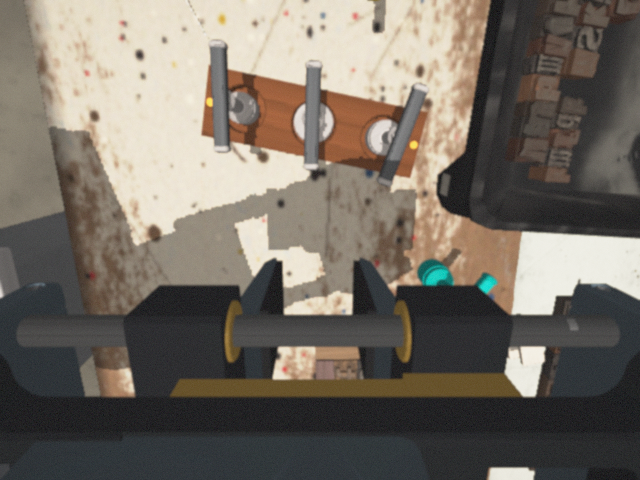

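The bars run (218,44)-(222,149), (314,63)-(312,168) and (420,88)-(386,182). The barrels are at (242,106), (314,123) and (383,138), and the middle one looks largest. I'll check the numbers.

Run:
```python
from h import *
C,im=load("w6.png"); hsv=cv2.cvtColor(im,cv2.COLOR_BGR2HSV)
m=cv2.inRange(hsv,(0,0,60),(180,60,255))
roi=np.zeros_like(m); cv2.fillPoly(roi,[np.array([[212,68],[425,112],[410,175],[203,135]])],255); m&=roi
for (a,b) in [((218,44),(222,149)),((314,63),(312,168)),((420,88),(386,182))]:
    A,B=ray(C,a,.116),ray(C,b,.116); d=A-B; mid=(A+B)/2
    print("bar mid",mid.round(4),"len",np.linalg.norm(d).round(4),"ang",np.degrees(np.arctan2(d[1],d[0])).round(1),"barrel top px if upright",proj(C,[mid[0],mid[1],.044]).round(0))
for r in (92,98,104,110,116): print(r,''.join('#' if x else '.' for x in m[r,205:280]))
for r in (105,111,117,123,129,135,141): print(r,''.join('#' if x else '.' for x in m[r,280:350]))
for r in (117,123,129,135,141,147,153): print(r,''.join('#' if x else '.' for x in m[r,350:425]))
print([round((ray(C,(c+1,120),.044)-ray(C,(c,120),.044))[0]*1000,3) for c in (242,314,383)])
```

```text
bar mid [0.4773 0.3277 0.116 ] len 0.0767 ang 88.3 barrel top px if upright [240. 107.]
bar mid [0.5501 0.314  0.116 ] len 0.0788 ang 89.0 barrel top px if upright [314. 122.]
bar mid [0.6222 0.2998 0.116 ] len 0.076 ang 73.0 barrel top px if upright [386. 138.]
92 .......#############################.......................................
98 ........##############.##########################..........................
104 ........##############.##############################......................
110 ........##############################################.....................
116 ........#############################################......................
105 .....................#########################........................
111 ................###################################...................
117 ..............#######################################.................
123 ..............########################################................
129 ...............#####################################..................
135 ..................################################....................
141 .........................#################............................
117 ...................................................################........
123 ........................#########################################..........
129 ..................############################################.............
135 ................############################################...............
141 ................##########################################.................
147 ..................#####################################....................
153 .........................############################......................
[np.float64(0.993), np.float64(0.993), np.float64(0.993)]
```

Run:
```python
from h import *
C,im=load("w6.png"); hsv=cv2.cvtColor(im,cv2.COLOR_BGR2HSV)
big=[cv2.resize(im[y-30:y+30,x-33:x+34],(400,360),interpolation=cv2.INTER_CUBIC) for x,y in((240,107),(314,122),(384,138))]
cv2.imwrite("pics/w6c.png",cv2.resize(np.hstack(big),(798,239)))
g=cv2.GaussianBlur(im,(3,3),0)
S=hsv[:,:,1].astype(int)
for c in (232,236,240,244,248,252): print(c,[(r,S[r,c]) for r in range(82,132,2)])
for c in (298,304,322,328): print(c,[(r,S[r,c]) for r in range(98,150,2)])
for c in (370,374,378,382,386): print(c,[(r,S[r,c]) for r in range(112,164,2)])
```

```text
232 [(82, np.int64(157)), (84, np.int64(153)), (86, np.int64(149)), (88, np.int64(145)), (90, np.int64(131)), (92, np.int64(49)), (94, np.int64(24)), (96, np.int64(19)), (98, np.int64(21)), (100, np.int64(20)), (102, np.int64(21)), (104, np.int64(21)), (106, np.int64(20)), (108, np.int64(20)), (110, np.int64(19)), (112, np.int64(18)), (114, np.int64(20)), (116, np.int64(22)), (118, np.int64(22)), (120, np.int64(59)), (122, np.int64(141)), (124, np.int64(157)), (126, np.int64(147)), (128, np.int64(152)), (130, np.int64(152))]
236 [(82, np.int64(150)), (84, np.int64(159)), (86, np.int64(144)), (88, np.int64(152)), (90, np.int64(134)), (92, np.int64(38)), (94, np.int64(17)), (96, np.int64(18)), (98, np.int64(17)), (100, np.int64(13)), (102, np.int64(19)), (104, np.int64(17)), (106, np.int64(16)), (108, np.int64(14)), (110, np.int64(8)), (112, np.int64(16)), (114, np.int64(18)), (116, np.int64(23)), (118, np.int64(23)), (120, np.int64(20)), (122, np.int64(63)), (124, np.int64(137)), (126, np.int64(156)), (128, np.int64(151)), (130, np.int64(155))]
240 [(82, np.int64(154)), (84, np.int64(
[... 6408 characters left out ...]
50, np.int64(21)), (152, np.int64(18)), (154, np.int64(32)), (156, np.int64(110)), (158, np.int64(138)), (160, np.int64(111)), (162, np.int64(131))]
386 [(112, np.int64(150)), (114, np.int64(163)), (116, np.int64(145)), (118, np.int64(124)), (120, np.int64(36)), (122, np.int64(14)), (124, np.int64(16)), (126, np.int64(14)), (128, np.int64(15)), (130, np.int64(17)), (132, np.int64(11)), (134, np.int64(11)), (136, np.int64(19)), (138, np.int64(23)), (140, np.int64(8)), (142, np.int64(16)), (144, np.int64(20)), (146, np.int64(17)), (148, np.int64(19)), (150, np.int64(19)), (152, np.int64(19)), (154, np.int64(18)), (156, np.int64(34)), (158, np.int64(15)), (160, np.int64(4)), (162, np.int64(4))]
```

View pics/w6c.png

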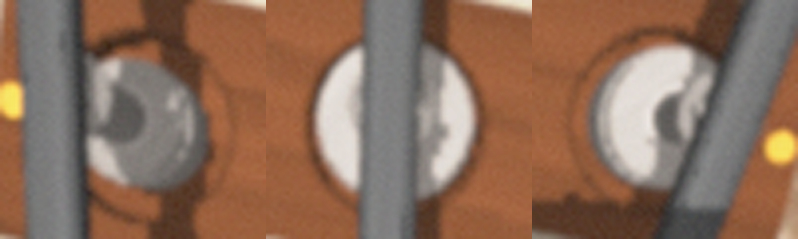

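The barrels span about 30, 39 and 36 px, so left is small, middle is large and right is medium. I'll take the middle (large) key.

jog_arm(
  steps=[
    [[50, -2, 20, 1], [94, -5, 50, 1], [94, -5, 100, 1], [94, -5, 130, 1], [94, -5, 145, 1], [94, -5, 145, 1], [94, -5, 145, 1]],
  ],
)

```text
time_s: 10.82
tool_pos: [0.5512, 0.3139, 0.1073]
tool_rot: [0.711, 0.703, 0.001, 0.0]
contact_force: [0.0, 0.4, 0.8]
width: 0.402
gripper_force: 0.0
```

jog_arm(
  steps=[
    [[0, 0, 0, 0], [0, 0, 0, 0], [0, 0, 0, 0], [0, 0, 0, 0], [0, 0, 0, 0]],
  ],
  claw=1,
)

```text
time_s: 11.45
tool_pos: [0.5505, 0.3138, 0.1063]
tool_rot: [0.712, 0.703, 0.0, 0.0]
contact_force: [-1.1, -0.3, 6.9]
width: 0.131
gripper_force: 30.0
```

jog_arm(
  steps=[
    [[0, 0, -50, 0], [0, 0, -105, 0], [-50, -1, -130, -4], [-110, -2, -130, -8], [-170, -3, -130, -12], [-230, -5, -130, -16], [-290, -6, -130, -20], [-350, -7, -130, -24], [-405, -8, -130, -24], [-447, -9, -130, -24]],
  ],
)

```text
time_s: 12.7
tool_pos: [0.5353, -0.1353, 0.2358]
tool_rot: [0.55, 0.835, -0.0, 0.0]
contact_force: [1.0, 0.1, -2.3]
width: 0.129
gripper_force: 30.0
```

jog_arm(
  steps=[
    [[0, 0, 0, 0], [0, 0, 0, 0]],
  ],
)

```text
time_s: 12.95
tool_pos: [0.5355, -0.1328, 0.2357]
tool_rot: [0.55, 0.835, 0.0, -0.0]
contact_force: [-0.7, 0.5, -3.1]
width: 0.133
gripper_force: 30.0
```

```bash
cat > nut.py <<'E'
from h import *
import sys
f=sys.argv[1]; g=np.array([float(sys.argv[2]),float(sys.argv[3]),.034])
C,im=snap("wrist",f); o=ctrl.get_obs();print(np.round(o["tool_pos"],4),R.from_quat(o["tool_rot"]).as_euler("xyz",degrees=True).round(2),o["time_s"],round(o["width"],3),np.round(o["contact_force"],1))
hsv=cv2.cvtColor(im,cv2.COLOR_BGR2HSV)
u,v=proj(C,g).astype(int); m=np.zeros(im.shape[:2],np.uint8); m[max(v-28,0):v+28,u-28:u+28]=255
b=cv2.inRange(hsv,(15,110,60),(32,255,255))&m
c,P,r=topquad(b,C,.034); print("guess px",u,v,"bbox",cv2.boundingRect(c),"circle",cv2.minEnclosingCircle(P.astype(np.float32)))
V=hsv[:,:,2]
for rr in range(v-24,v+25,2): print(rr,''.join('.' if not b[rr,cc] else '%x'%(V[rr,cc]//16) for cc in range(u-28,u+28)))
E
python3 nut.py w7.png .4935 -.049
```

```text
[ 0.5356 -0.1323  0.2358] [-1.7999e+02 -3.0000e-02  1.1329e+02] 13.0 0.13 [-1.4  0.3 -2. ]
guess px 312 123 bbox (299, 110, 29, 27) circle ((493.5329284667969, -48.084781646728516), 13.89844036102295)
99 ........................................................
101 ........................................................
103 ........................................................
105 ........................................................
107 ........................................................
109 ........................................................
111 .....................fffffffffffffffe...................
113 ....................ffffffffffffffffff..................
115 ...................defffffed.deffffffff.................
117 ..................aabdff..........efffffe...............
119 ................89bbba9............efffffe..............
121 ...............8aabbb9..............ffffffe.............
123 ...............9abbba9..............effffffd............
125 ................aabbaa7.............ffffffd.............
127 .................9aaaa98...........beffffd..............
129 ..................9aabaa97.......8abdfffd...............
131 ...................8aaaaaaaaa99aaabbbbb9................
133 .....................9aaaaaaaaaaaabba9..................
135 ......................999999999999999...................
137 ........................................................
139 ........................................................
141 .......................................................e
143 ......................................................d.
145 .....................................................df.
147 ....................................................cf..
```

The nut reads about 26 mm across flats at px (313,123), and its flats line up with the key at this yaw. The target is (0.4935,-0.048), so I'll move above it.

jog_arm(
  steps=[
    [[50, -3, 10, 0], [94, -5, 40, 0], [94, -5, 80, 0], [94, -5, 98, 0], [94, -5, 98, 0], [94, -5, 98, 0]],
  ],
)

```text
time_s: 13.75
tool_pos: [0.4944, -0.0483, 0.1387]
tool_rot: [0.55, 0.835, 0.0, 0.0]
contact_force: [0.0, -0.3, -1.9]
width: 0.133
gripper_force: 30.0
```

jog_arm(
  steps=[
    [[0.4, -1, 4, 0], [0.4, -1, 9, 0], [0.4, -1, 12, 0], [0.4, -1, 15, 0], [0.4, -1, 15, 0]],
  ],
)

```text
time_s: 14.38
tool_pos: [0.493, -0.0488, 0.1227]
tool_rot: [0.55, 0.835, 0.0, 0.0]
contact_force: [0.1, 0.1, -3.6]
width: 0.133
gripper_force: 30.0
```

Rim is below the nut's top with no force, so the key has gone on. I'll seat it fully.

jog_arm(
  steps=[
    [[0, 0, 4, 0], [0, 0, 7, 0], [0, 0, 8.5, 0], [0, 0, 9, 0], [0, 0, 9, 0]],
  ],
)

```text
time_s: 15.0
tool_pos: [0.4932, -0.0487, 0.1142]
tool_rot: [0.55, 0.835, 0.0, 0.0]
contact_force: [1.4, 1.8, 4.7]
width: 0.13
gripper_force: 30.0
```

jog_arm(
  steps=[
    [[0, 0, 0, 6], [0, 0, 0, 12], [0, 0, 0, 18], [0, 0, 0, 24], [0, 0, 0, 30], [0, 0, 0, 36], [0, 0, 0, 42], [0, 0, 0, 46], [0, 0, 0, 46]],
  ],
)

```text
time_s: 16.12
tool_pos: [0.4935, -0.0488, 0.1142]
tool_rot: [0.833, 0.554, 0.0, 0.0]
contact_force: [2.9, 0.0, 5.9]
width: 0.132
gripper_force: 30.0
```

Run:
```python
from h import *
o=ctrl.get_obs();print(o["tool_pos"],R.from_quat(o["tool_rot"]).as_euler("xyz",degrees=True),o["ft_torque"],o["joints"],o["width"])
```

```text
[ 0.493472   -0.04884548  0.11423831] [ 1.79927973e+02 -1.44494956e-02  6.72814773e+01] [-0.05593024 -0.63936764 -0.10850245] [-2.19160861e-01  4.70439903e-01  1.79060116e+00  3.43382760e-05
  8.79269700e-01  1.77330439e-01] 0.13241656512631686
```

jog_arm(
  steps=[
    [[0, 0, 0, 5], [0, 0, 0, 10], [0, 0, 0, 14], [0, 0, 0, 17], [0, 0, 0, 19], [0, 0, 0, 19]],
  ],
)

```text
time_s: 16.88
tool_pos: [0.4934, -0.0489, 0.1142]
tool_rot: [0.912, 0.41, 0.0, 0.0]
contact_force: [3.0, 0.4, 5.9]
width: 0.129
gripper_force: 30.0
```

Run:
```python
from h import *
C,im=snap("side","s2.png")
o=ctrl.get_obs();print(o["tool_pos"],R.from_quat(o["tool_rot"]).as_euler("xyz",degrees=True),o["ft_torque"],o["width"],o["contact_force"])
```

```text
[ 0.49343279 -0.04885303  0.11424321] [ 1.79938555e+02 -3.17700328e-02  4.83815123e+01] [-0.10793345 -0.53876316  0.19142592] 0.12932455026181178 [ 2.87179792 -0.41983808  6.5728483 ]
```

Run:
```python
from h import *
C,im=snap("wrist","w8.png"); hsv=cv2.cvtColor(im,cv2.COLOR_BGR2HSV)
u,v=proj(C,[.5418,-.0485,.016]).astype(int); print(u,v)
Y=np.array([-.021,1,0]);X=np.array([1,.021,0])
g=cv2.GaussianBlur(im,(3,3),0)
for s in (-.022,-.01,0.005,.018):
    line=[]
    for t in np.arange(-26,22,1.):
        p=proj(C,np.array([.5418,-.0485,.016])+Y*s+X*t/1000).round().astype(int)
        line.append((int(t),*(g[p[1],p[0]].tolist()[::-1])) if 0<=p[0]<640 and 0<=p[1]<480 else (int(t),))
    print(s,proj(C,np.array([.5418,-.0485,.016])+Y*s).round(0),[(l[0],)+tuple(int(x) for x in l[1:]) for l in line])
```

```text
367 202
-0.022 [386. 223.] [(-26, 130, 118, 104), (-25, 137, 124, 108), (-24, 137, 125, 109), (-23, 139, 126, 112), (-22, 135, 123, 109), (-21, 133, 120, 107), (-20, 134, 121, 110), (-19, 141, 131, 124), (-18, 145, 136, 131), (-17, 147, 138, 132), (-16, 148, 140, 134), (-15, 150, 142, 137), (-14, 141, 133, 127), (-13, 139, 128, 118), (-12, 148, 125, 100), (-11, 172, 137, 94), (-10, 186, 148, 97), (-9, 188, 150, 98), (-8, 188, 149, 98), (-7, 187, 147, 97), (-6, 185, 146, 96), (-5, 181, 142, 94), (-4, 177, 139, 91), (-3, 175, 139, 91), (-2, 175, 137, 91), (-1, 174, 137, 90), (0, 174, 136, 90), (1, 175, 137, 90), (2, 175, 138, 91), (3, 176, 139, 91), (4, 178, 140, 93), (5, 178, 140, 92), (6, 180, 142, 93), (7, 179, 141, 93), (8, 177, 140, 92), (9, 175, 138, 91), (10, 173, 136, 90), (11, 142, 113, 78), (12, 103, 83, 68), (13, 86, 71, 66), (14, 84, 70, 65), (15, 84, 71, 66), (16, 87, 71, 67), (17, 88, 71, 67), (18, 89, 73, 68), (19, 90, 74, 69), (20, 91, 75, 70), (21, 92, 76, 71)]
-0.01 [376. 212.] [(-26, 127, 121, 118), (-25, 127, 122, 118), (-24, 126, 120, 116), (-23, 125, 120, 116), (-
[... 2127 characters left out ...]
), (-14, 153, 147, 141), (-13, 148, 135, 122), (-12, 160, 132, 98), (-11, 180, 142, 94), (-10, 185, 145, 97), (-9, 189, 148, 98), (-8, 189, 149, 98), (-7, 189, 149, 99), (-6, 187, 147, 97), (-5, 184, 145, 95), (-4, 182, 143, 95), (-3, 181, 142, 94), (-2, 179, 141, 93), (-1, 178, 140, 92), (0, 179, 141, 94), (1, 181, 143, 95), (2, 182, 144, 96), (3, 183, 145, 96), (4, 184, 144, 95), (5, 185, 145, 95), (6, 186, 146, 96), (7, 186, 147, 97), (8, 185, 146, 97), (9, 183, 144, 96), (10, 170, 134, 89), (11, 138, 109, 77), (12, 100, 80, 68), (13, 86, 71, 67), (14, 86, 72, 68), (15, 86, 72, 68), (16, 87, 72, 68), (17, 89, 75, 69), (18, 88, 74, 68), (19, 89, 75, 69), (20, 88, 72, 67), (21, 86, 71, 66)]
```

Jaw, block and stick are in contact with no gaps, and the block is square. I'll add a few degrees to allow for the socket's play.

jog_arm(
  steps=[
    [[0, 0, 0, 3], [0, 0, 0, 5], [0, 0, 0, 5], [0, 0, 0, 5]],
  ],
)

```text
time_s: 17.48
tool_pos: [0.4934, -0.0488, 0.1142]
tool_rot: [0.929, 0.37, 0.0, 0.0]
contact_force: [2.7, -0.2, 5.3]
width: 0.129
gripper_force: 30.0
```

Run:
```python
from h import *
o=ctrl.get_obs();print(o["tool_pos"],R.from_quat(o["tool_rot"]).as_euler("xyz",degrees=True),o["ft_torque"],o["width"],o["contact_force"],o["time_s"])
C,im=load("s2.png"); a=load("side0.png")[1]
for n,(x0,y0,x1,y1) in dict(keys=(284,150,306,182),key3=(328,150,352,184),tin=(300,330,340,375),tape=(212,335,258,375),brayer=(215,380,315,445)).items(): print(n,np.abs(im[y0:y1,x0:x1].astype(int)-a[y0:y1,x0:x1]).mean().round(1))
```

```text
[ 0.49342173 -0.04882297  0.11423588] [ 1.79942492e+02 -3.65076482e-02  4.33952701e+01] [-0.10845477 -0.47784843  0.20110446] 0.12944999403975094 [ 2.65916749 -0.17881503  5.32134861] 17.475
keys 122.8
key3 2.6
tin 2.6
tape 2.8
brayer 2.6
```

```bash
python3 -c "
from cell import ctrl; print(ctrl.sign_off())"
```

```text
the job is handed in; nothing more can be done
None
```

The job is handed in at 17.5 s of 72 s: the block is clamped flat and square between jaw and stick, and the large key fits the nut and is still held, seated and upright. The nut is at an estimated 1.2 rad with about 0.2 N m on the key. The small and medium keys, tin, tape and roller were never touched.

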